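Scan a jar of tiles all round

TASK

Take the largest of the three jars and stand it upright on the middle of the turntable, with its label squarely facing the scanner's window. Then give the turntable one full turn anticlockwise (seen from above) with the jar riding freely on it, so that the label finishes facing the window again. The turntable has two upright grips to turn it by; the scanner's hood lets them pass beneath but not a hand, so you will have to change grips on the way; leave the two smaller jars where they are.

Things in the scene. Friction and masses are not known exactly. Their poses are not given: they have to be found in the camera images.
- large_jar: The largest jar: clear glass with tile pieces and a pale lid, 54 mm diameter, 74 mm high (straight body and lid, grasp anywhere up to 65 mm), about 0.13 kg. Loose, upright on the desk. Origin at the centre of its underside, z up along the jar; the label is a paper label on its -x side.
- label (a point): Point on the outside of the large jar in the middle of its paper label, 27 mm from the jar's axis, 30 mm above its underside; it moves with the jar.
- small_jar_1: A smaller jar with a pale lid, 48 mm diameter, 66 mm high, origin at the centre of its underside. To be left alone.
- small_jar_2: The smallest jar with a dark lid, 48 mm diameter, 59 mm high, origin at the centre of its underside. To be left alone.
- wheel_centre (a point): Centre of the turntable's flat top, 40 mm above the desk. It belongs to the fixed stand, so does not turn with the wheel: its x axis points horizontally from the wheel's centre to the scanner, z up. The wheel is a flat bare metal disc, 250 mm diameter, 10 mm thick, with thin concentric rings; nothing holds the jar but friction.
- scan_window (a point): Centre of the scanner's window, a dark upright pane 138 mm from the wheel's axis (along wheel_centre x), 78 mm above the desk, facing the wheel's axis. The scanner is a grey block 60 mm wide that stands beyond the wheel's rim (138 to 185 mm from the axis, 158 mm high); its hood, 52 mm wide, reaches in over the rim to 85 mm from the axis, underside 118 mm and top 158 mm above the desk.
- wheel (a joint): Angle of the turntable in rad, growing anticlockwise seen from above, without stops and counting on past a turn (a full turn adds 6.28). At 0 grip_a is at +y of wheel_centre and grip_b at -y (grip_a 90 degrees anticlockwise from the scanner). Light friction, stays where it is left.
- grip_a (a point): Top of one of the two upright round black grips on the wheel: 14 mm diameter, 62 mm high above the wheel (top 102 mm above the desk), 100 mm from the wheel's axis, on a steel collar of 22 mm diameter and 4 mm height. Turns with the wheel.
- grip_b (a point): Top of the other grip, the same, straight across the wheel from the first (100 mm from the axis).
Not all that is in view belongs to the job. Leave any green look-alike of the large_jar alone.

How it is judged:
By the outcome, as a careful person would: the job done as asked, in the order asked, and still so for the second after the job is handed in, with the robot touching nothing.
It also fails if it takes over 72 s, if anything falls off the work surface, if the arm or the gripper's body presses on something with over 40 N, if the wrist force passes 120 N, or if a joint passes its speed limit or range.

ROBOT

A 7-joint arm with a two-finger parallel gripper is mounted at the origin on the work surface; the furniture and walls round the work are solid. World frame = base frame: x ahead of the robot, y to its left, z up, the work surface at z = 0. Lengths are in mm, angles in rad, forces in N, time in s.
With the tool pointing down it reaches from about 425 to 950 mm from the base axis. Payload 4.7 kg.
Tool frame: the origin (TCP) lies midway between the tips of the shut fingers; the grasp point (between the pads) lies 19 mm behind it (env.hold_point_z is the distance from the TCP to the grasp point, in mm); z points along the fingers, y is the line along which they close (so a half turn about z gives the same grasp; the last joint's range is limited). The gripper opens to 85 mm and grips with 20 to 120 N. Pads are 22 mm wide; open, the fingers measure 114 mm over their backs; the gripper's body (76 mm by 85 mm) begins 54 mm behind the grasp point. The pads swing forward as they close: fully open they stand 13 mm farther back than shut.
Start: joints at [1.291, 0.469, -0.049, 1.532, 0.024, 1.141, -0.082], TCP at [167.567, -653.888, 231.335] pointing down, gripper open.
Joint ranges: [-2.59, 2.59], [-0.33, 1.99], [-1.39, 1.29], [0.1, 2.45], [-1.04, 4.18], [0.21, 1.99], [-2.66, 2.66]. Speed limits (rad/s): [2.57, 2.57, 3.14, 3.14, 3.14, 3.14, 3.14].

INTERFACE

Orientations are given as a unit quaternion [w, x, y, z].
In Python, from workcell import env, cams, workorder gives the robot as it stands.
- The arm moves only by the tool move_arm, never from a script. Its argument "series" is text: rows parted by semicolons, each of 7 numbers parted by spaces: the shift along the tool's x, y, z in mm, then the turn, a rotation vector about the tool's x, y, z in rad, then the opening, from 0 (shut) to 1 (fully open). A call has 1 to 20 rows; each row shifts and turns the commanded pose from where the row before left it, along the tool's axes as they then stand; what a row does not reach is not made up. A row lasts 1/10 s, in which the tool goes at most 50 mm and 8.59 degrees, less where a joint would pass 70% of its speed; a pose out of reach is approached as far as the arm can. A call with a gripper value outside its range is refused whole. The fingers move at their own pace and stop on an object; "force" is the grip in N (left out, the last holds). Time passes only in rows, so rows that do not move let the fingers close. It gives the time, the measured TCP pose, the force, the opening and the grip force at its end, in the units of the state.
- env.get_obs(): the state, without advancing time (a new reading comes with each control period).
- cams.capture(name): name is "scene" or "top"; returns (picture, depth): 480x640x3 uint8, blue, green, red; 480x640 float32, mm along the optical axis (not along the pixel's ray), 0 where there is no reading.
- cams.camera_model(name): a dict with "fovy" (degrees; the focal length in pixels is half the picture's height over the tangent of half this angle, whatever the lens; pixels are square), "cx", "cy" (the principal point, pixels), "world_from_camera" (4x4, takes a point from camera to world coordinates). Camera axes: x right, y up, looking along -z (the intrinsics and any distortion apply to the point x, -y, -z); pixel columns grow to the right and rows downward; lengths in mm; the calibration is good to about 2 mm. A picture is of the moment at which its call begins. camera_model takes no time and is no camera call.
- workorder.job_done(): hands the job in; it is judged then, once.
The state is a dict: "t": time; "qpos": joint angles; "dq": joint speeds; "joint_efforts": joint torques, N m; "ee_pos": TCP position; "ee_rot": TCP orientation; "force": force on the tool from outside, world axes, zero at the start; "torque": the same for the moment, N m; "finger_gap": finger opening in mm; "grip_force": force on a finger pad.
Only numpy, scipy, OpenCV 4.12 (cv2) and the standard library are available. Lean on these libraries where they do the work, as an engineer would, in place of code of your own. Each camera call takes 0.05 s, during which the arm holds its last target. There are 200 camera calls.

## Working session

There is one attempt and no reset: what is moved stays moved. The work goes in short steps, Python scripts to look and compute and a tool call to move; the robot and the scene stay as the last step left them, time stands still between calls to the robot, and variables do not carry over. Pictures are saved under pics/ and viewed, at most 10 in all, crops included, and the job is handed in when it is done.

Besides the shell and the picture viewer there is one more tool, called after "Request:" as name(argument=value, ...), one argument or row to a line, values as JSON. move_arm: Moves the arm, as the interface text tells. Its arguments: {"type":"object","properties":{"series":{"type":"string"},"force":{"type":"number"}},"required":["series"]}

```bash
ls; mkdir -p pics; python3 - <<'E'
from workcell import env,cams
import cv2,numpy as np
for n in("scene","top"):
    p,d=cams.capture(n); cv2.imwrite(f"pics/{n}0.png",p); np.savez(f"{n}0.npz",p=p,d=d); m=cams.camera_model(n); print(n,m)
o=env.get_obs(); print(o['t'],o['ee_pos'],o['ee_rot'],o['finger_gap'],env.hold_point_z)
E
```

```text
pics
scene {'fovy': 48.57810120078017, 'cx': 316.03052163422694, 'cy': 233.3987463828335, 'world_from_camera': array([[-8.99530374e-01,  1.98764162e-01, -3.89021739e-01,
         1.20831798e+02],
       [-4.36853032e-01, -4.13608814e-01,  7.98803591e-01,
         7.68716040e+02],
       [-2.12929343e-03,  8.88493420e-01,  4.58884418e-01,
         6.06742148e+02],
       [ 0.00000000e+00,  0.00000000e+00,  0.00000000e+00,
         1.00000000e+00]])}
top {'fovy': 42.7070563730205, 'cx': 315.03426423321105, 'cy': 240.18712733480191, 'world_from_camera': array([[-5.17506128e-03,  9.92864634e-01, -1.19134533e-01,
         3.91778913e+02],
       [-9.99985973e-01, -5.00377339e-03,  1.73685193e-03,
        -1.26803261e+02],
       [ 1.12833665e-03,  1.19141850e-01,  9.92876602e-01,
         1.47528456e+03],
       [ 0.00000000e+00,  0.00000000e+00,  0.00000000e+00,
         1.00000000e+00]])}
0.1 [ 167.42769102 -653.36860107  230.36125846] [-8.75446043e-04  9.92145579e-01  1.25085447e-01 -1.18467282e-04] 85.41529163078219 18.700000000000003
```

View pics/scene0.png

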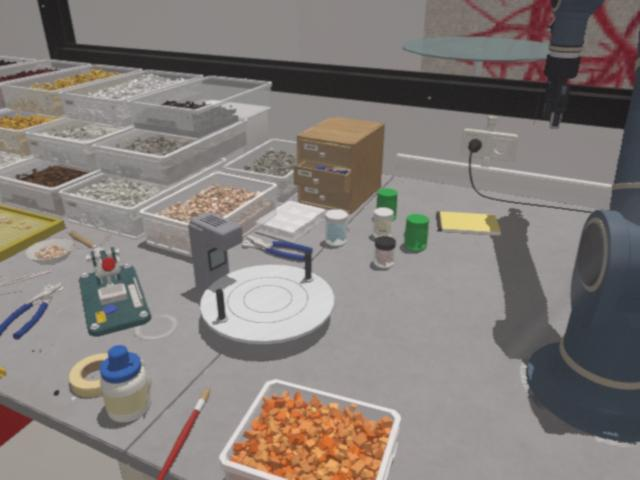

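View pics/top0.png

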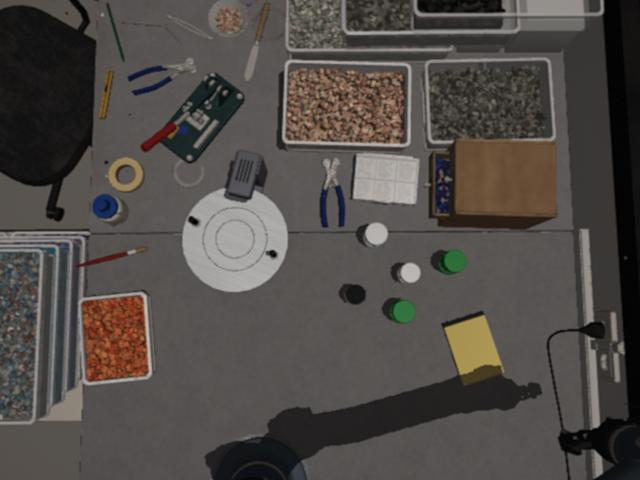

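The scene view shows the large jar at (337,228), the wheel near (268,305), the scanner at (212,250) and the grips at (221,304) and (308,265). In the top view the jar is at (375,235), the wheel at (235,240), the grips at (194,220) and (272,254), and the scanner at (244,175). Next I'll measure these and look for the label.

```bash
cat > h.py <<'E'
from workcell import env,cams
import cv2,numpy as np
def K(n):
    m=cams.camera_model(n); return 240/np.tan(np.radians(m['fovy']/2)),m['cx'],m['cy'],np.array(m['world_from_camera'])
def ray(n,u,v,z):
    f,cx,cy,T=K(n); d=T[:3,:3]@np.array([(u-cx)/f,-(v-cy)/f,-1]); o=T[:3,3]; return o+d*(z-o[2])/d[2]
def proj(n,P):
    f,cx,cy,T=K(n); c=T[:3,:3].T@(np.array(P)-T[:3,3]); return cx+f*c[0]/-c[2], cy-f*c[1]/-c[2]
def cents(mask,x0,y0,x1,y1,amin=15):
    r=np.zeros_like(mask); r[y0:y1,x0:x1]=mask[y0:y1,x0:x1]
    n,_,s,c=cv2.connectedComponentsWithStats(r); return [(c[i].round(2),s[i,4],s[i,2:4]) for i in range(1,n) if s[i,4]>=amin]
E
python3 - <<'E'
from h import *
t=np.load('top0.npz');p=t['p'];d=t['d'];g=p.max(2)
bright=(g>150).astype(np.uint8)
for c,a,w in cents(bright,345,215,430,310): print('lid',c,a,w,ray('top',*c,74),d[int(c[1]),int(c[0])])
dark=(g<60).astype(np.uint8)
for c,a,w in cents(dark,175,185,296,292,10): print('dark',c,a,w,ray('top',*c,102))
m=(g>110).astype(np.uint8); m[:185]=0;m[296:]=0;m[:,:175]=0;m[:,296:]=0
cs=max(cv2.findContours(m,0,1)[0],key=cv2.contourArea); h=cv2.convexHull(cs)
e=cv2.fitEllipse(h); print('wheel',e,ray('top',*e[0],40))
s=np.load('scene0.npz')['p']
a=cv2.resize(s[195:285,300:440],None,fx=5,fy=5,interpolation=2); cv2.imwrite('pics/s1.png',a)
a=cv2.resize(p[140:300,170:300],None,fx=4,fy=4,interpolation=2)[:600]; cv2.imwrite('pics/t1.png',a)
E
```

```text
lid [376.21 233.14] 363 [22 22] [ 575.55036727 -270.1948212    74.        ] 1411.497
lid [410.12 272.23] 286 [19 19] [ 485.07554268 -346.15647245   74.        ] 1408.7511
dark [226.67 186.25] 12 [4 4] [681.25368562  71.33658955 102.        ]
dark [244.19 193.26] 109 [36 15] [664.8318842   31.31433489 102.        ]
dark [192.82 220.49] 49 [9 8] [602.81170838 146.92544402 102.        ]
dark [271.87 253.21] 38 [9 7] [527.57219398 -32.05406778 102.        ]
wheel ((234.6231689453125, 238.99322509765625), (105.20823669433594, 106.78064727783203), 60.820438385009766) [567.78386428  60.04153462  40.        ]
```

View pics/s1.png

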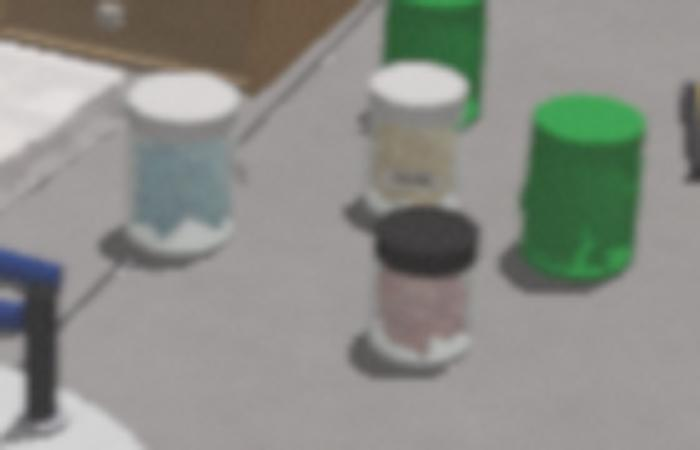

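View pics/t1.png

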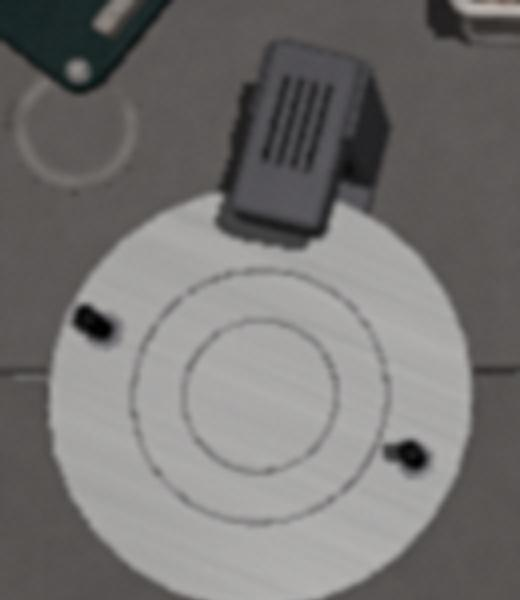

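The label isn't visible from the scene camera, so it must be on the far side of the jar. The top crop shows the hood front mid at about (281,222) and the block back mid at about (322,50). I'll measure the geometry next.

```bash
python3 - <<'E'
from h import *
a=ray('top',170+281/4,140+224/4,158);b=ray('top',170+322/4,140+50/4,158)
print('hood',a,b,np.degrees(np.arctan2(*(b-a)[1::-1])))
for z in(72,102):
  A=ray('top',192.82,220.49,z);B=ray('top',271.87,253.21,z);print(A,B,(A+B)/2,np.linalg.norm(A-B),np.degrees(np.arctan2(*(A-B)[1::-1])))
# scene: jar lid, wheel ellipse
s=np.load('scene0.npz')['p'];g=s.max(2)
for c,ar,w in cents((g>170).astype(np.uint8),315,200,360,225): print('lid',c,ar,w,ray('scene',*c,74))
m=(g>130).astype(np.uint8); m[:255]=0;m[355:]=0;m[:,:195]=0;m[:,340:]=0
cs=max(cv2.findContours(m,0,1)[0],key=cv2.contourArea);x=cs[:,0]
print(x.min(0),x.max(0))
for c,ar,w in cents((g<50).astype(np.uint8),200,245,330,330): print('dark',c,ar,w)
print('proj jar',proj('scene',(575.6,-270.2,74)),'wheel rim L/R pts')
for az in(66,-24,156,246): print(proj('scene',(567+125*np.cos(np.radians(az)),59+125*np.sin(np.radians(az)),40)))
for P in(A,B): print(proj('scene',P))
o=env.get_obs(); 
E
```

```text
hood [647.66834166  33.40164387 158.        ] [744.73024557  11.77586445 158.        ] -12.560568000555287
[607.42181182 152.90516694  72.        ] [530.53865742 -29.98423033  72.        ] [568.98023462  61.4604683   72.        ] 198.39241685195137 67.19905995984472
[602.81170838 146.92544402 102.        ] [527.57219398 -32.05406778 102.        ] [565.19195118  57.43568812 102.        ] 194.15110138365506 67.19905995984473
lid [318.18 211.03] 61 [10 11] [ 618.46981234 -265.07418121   74.        ]
lid [336.17 213.86] 175 [23 10] [ 573.52009996 -269.15065809   74.        ]
[195 255] [339 354]
proj jar (np.float64(335.5431381358999), np.float64(213.52555252422115)) wheel rim L/R pts
(np.float64(209.73189553973612), np.float64(324.0898156955806))
(np.float64(232.45557187810851), np.float64(271.41011733244466))
(np.float64(310.4634871086791), np.float64(329.27086511235285))
(np.float64(318.77200367127415), np.float64(275.16672276484604))
(np.float64(222.62463414276877), np.float64(288.845225014071))
(np.float64(308.2914080589221), np.float64(252.20657158547164))
```

Request:
move_arm(
  series="0 0 0 0 0 0 1",
)

```text
t: 0.2
ee_pos: [167.5, -653.5, 230.7]
ee_rot: [-0.001, 0.992, 0.125, -0.0]
force: [-0.8, -0.1, 0.2]
finger_gap: 85.6
grip_force: 0.0
```

Request:
move_arm(
  series="20 -11 0 0 0 0 1;35 -19.3 0 0 0 0 1;35 -19.3 0 0 0 0 1;35 -19.3 0 0 0 0 1;35 -19.3 0 0 0 0 1;35 -19.3 0 0 0 0 1;35 -19.3 0 0 0 0 1;35 -19.3 0 0 0 0 1;35 -19.3 0 0 0 0 1;35 -19.3 0 0 0 0 1;35 -19.3 0 0 0 0 1;35 -19.3 0 0 0 0 1;35 -19.3 0 0 0 0 1;35 -19.3 0 0 0 0 1;15 -8.9 0 0 0 0 1;0 0 0 0 0 0 1",
)

```text
t: 1.8
ee_pos: [576.7, -266.8, 231.0]
ee_rot: [-0.001, 0.992, 0.128, 0.0]
force: [-0.0, -0.7, -1.5]
finger_gap: 85.3
grip_force: 0.0
```

Request:
move_arm(
  series="0 0 0 0 0 -0.145 1;0 0 0 0 0 -0.145 1;0 0 0 0 0 -0.145 1;0 0 0 0 0 -0.145 1;0 0 0 0 0 -0.145 1;0 0 0 0 0 -0.145 1;0 0 0 0 0 -0.145 1;0 0 0 0 0 -0.145 1;0 0 0 0 0 -0.145 1;0 0 0 0 0 -0.145 1;0 0 0 0 0 -0.145 1;0 0 0 0 0 -0.145 1;0 0 30 0 0 0 1;0 0 40 0 0 0 1;0 0 30 0 0 0 1;0 0 10 0 0 0 1;0 0 0 0 0 0 1;0 0 0 0 0 0 1",
)

```text
t: 3.6
ee_pos: [575.5, -271.1, 122.8]
ee_rot: [0.001, 0.545, 0.839, -0.0]
force: [-0.9, 0.3, 0.3]
finger_gap: 85.4
grip_force: 0.0
```

```bash
python3 - <<'E'
from h import *
p,d=cams.capture('scene')
c=proj('scene',(575,-270,60));x,y=int(c[0])-70,int(c[1])-65
cv2.imwrite('pics/s2.png',cv2.resize(p[y:y+110,x:x+140],None,fx=5,fy=5,interpolation=2))
q,_=cams.capture('top');np.savez('t2.npz',p=q)
from scipy.spatial.transform import Rotation as R
o=env.get_obs();w=o['ee_rot'];M=R.from_quat([w[1],w[2],w[3],w[0]]).as_matrix();print(M.round(3),o['ee_pos'],o['qpos'].round(2),x,y)
E
```

```text
[[-0.407  0.913  0.003]
 [ 0.913  0.407 -0.002]
 [-0.003  0.002 -1.   ]] [ 576.13294189 -270.65991269  123.38276111] [ 0.77  0.58 -0.56  1.71  0.36  0.95  0.49] 265 153
```

View pics/s2.png

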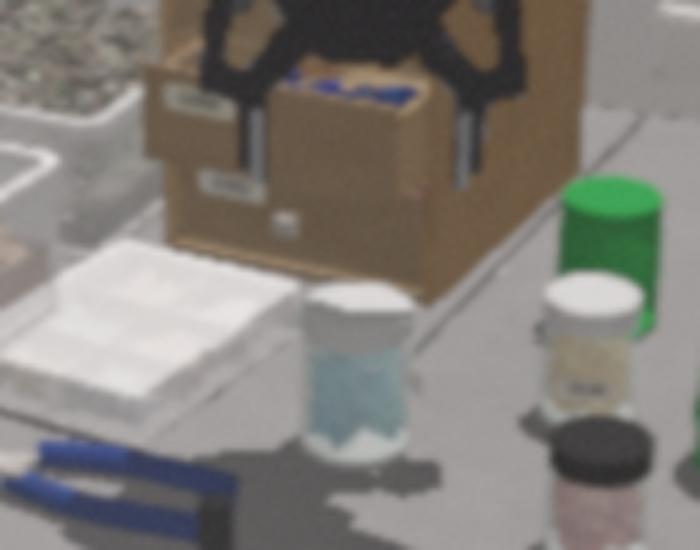

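The fingers straddle the jar, which is at about (358,370) in the crop with the fingers at 255 and 465. I'll descend, grasp and lift.

Request:
move_arm(
  series="0 0 20 0 0 0 1;0 0 30 0 0 0 1;0 0 25 0 0 0 1;0 0 14 0 0 0 1;0 0 4 0 0 0 1;0 0 0 0 0 0 1;0 0 0 0 0 0 0.5;0 0 0 0 0 0 0.3;0 0 0 0 0 0 0.3;0 0 0 0 0 0 0.3;0 0 0 0 0 0 0.3;0 0 0 0 0 0 0.3;0 0 0 0 0 0 0.3;0 0 0 0 0 0 0.3",
  force=40,
)

```text
t: 5.1
ee_pos: [575.9, -270.4, 29.9]
ee_rot: [0.001, 0.544, 0.839, -0.0]
force: [-1.0, -0.6, 6.4]
finger_gap: 51.9
grip_force: 42.7
```

Request:
move_arm(
  series="0 0 -10 0 0 0 0.3;0 0 -20 0 0 0 0.3;0 0 -30 0 0 0 0.3;0 0 -40 0 0 0 0.3;0 0 -40 0 0 0 0.3;0 0 -20 0 0 0 0.3;0 0 0 0 0 0.145 0.3;0 0 0 0 0 0.145 0.3;0 0 0 0 0 0.145 0.3;0 0 0 0 0 0.145 0.3;0 0 0 0 0 0.145 0.3;0 0 0 0 0 0.145 0.3;0 0 0 0 0 0.145 0.3;0 0 0 0 0 0 0.3",
)

```text
t: 6.5
ee_pos: [574.8, -269.6, 188.6]
ee_rot: [0.0, 0.883, 0.469, -0.0]
force: [-0.1, 0.7, -1.5]
finger_gap: 52.1
grip_force: 42.2
```

```bash
python3 - <<'E'
from h import *
o=env.get_obs();P=o['ee_pos'];print(P,o['ee_rot'],o['qpos'].round(2),o['finger_gap'],o['grip_force'])
p,d=cams.capture('scene')
c=proj('scene',P);x,y=int(c[0])-50,int(c[1])-40
cv2.imwrite('pics/s3.png',cv2.resize(p[y:y+90,x:x+100],None,fx=6,fy=6,interpolation=2))
E
```

```text
[ 574.78709037 -269.59145077  188.57313453] [ 3.55199512e-05  8.83163540e-01  4.69065171e-01 -1.62085789e-04] [ 0.63  0.47 -0.36  1.67  0.18  1.04 -0.38] 52.103584676912476 42.19614092842676
```

View pics/s3.png

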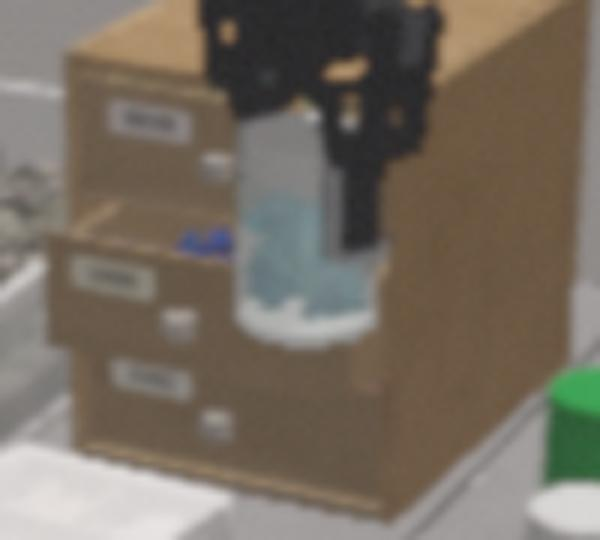

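The jar is held and turned 58°, with no clear label visible yet. I'll take two more yaw steps and view them as a montage.

Request:
move_arm(
  series="0 0 0 0 0 0.145 0.3;0 0 0 0 0 0.145 0.3;0 0 0 0 0 0.145 0.3;0 0 0 0 0 0.145 0.3;0 0 0 0 0 0.145 0.3;0 0 0 0 0 0.145 0.3;0 0 0 0 0 0 0.3",
)

```text
t: 7.25
ee_pos: [575.0, -269.7, 188.3]
ee_rot: [-0.0, 0.999, 0.054, -0.0]
force: [-0.1, -0.1, -1.4]
finger_gap: 51.9
grip_force: 42.2
```

```bash
cat > snap.py <<'E'
from h import *
import sys
o=env.get_obs();P=o['ee_pos'];print(P,o['ee_rot'],o['qpos'].round(2))
p,d=cams.capture('scene')
c=proj('scene',P);x,y=int(c[0])-30,int(c[1])-25
cv2.imwrite(sys.argv[1],cv2.resize(p[y:y+60,x:x+60],None,fx=6,fy=6,interpolation=2))
E
python3 snap.py a1.png
```

```text
[ 574.95948274 -269.68601459  188.34571   ] [-2.31330305e-06  9.98518967e-01  5.44046257e-02 -1.00790396e-04] [ 0.49  0.45 -0.17  1.67  0.08  1.03 -1.16]
```

Request:
move_arm(
  series="0 0 0 0 0 0.145 0.3;0 0 0 0 0 0.145 0.3;0 0 0 0 0 0.145 0.3;0 0 0 0 0 0.145 0.3;0 0 0 0 0 0.145 0.3;0 0 0 0 0 0.145 0.3;0 0 0 0 0 0 0.3",
)

```text
t: 8.0
ee_pos: [575.0, -269.7, 188.2]
ee_rot: [0.0, 0.929, -0.371, -0.0]
force: [0.0, -0.6, -1.8]
finger_gap: 52.1
grip_force: 42.2
```

```bash
python3 snap.py a2.png; python3 -c "
import cv2,numpy as np
cv2.imwrite('pics/m1.png',np.hstack([cv2.imread('a1.png'),cv2.imread('a2.png')]))"
```

```text
[ 575.00756505 -269.74718954  188.24004957] [ 4.98439625e-05  9.28681182e-01 -3.70879016e-01 -1.20735387e-04] [ 0.35  0.44  0.02  1.68 -0.01  1.02 -1.95]
```

View pics/m1.png

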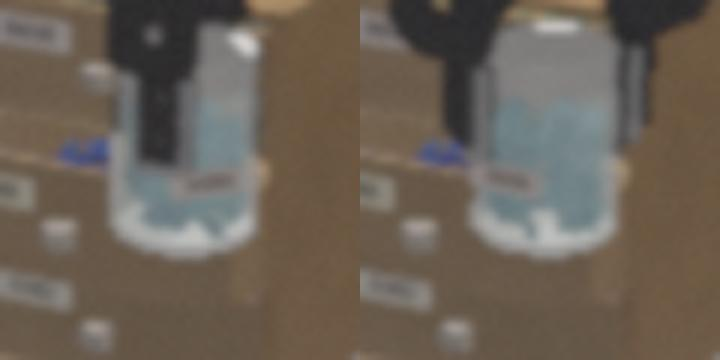

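The label is visible in both views. In the left one it spans x 178–245 with the jar axis at 184; in the right one it spans 485–542 with the axis at 544. That puts the label azimuth at tool-x azimuth + 131°. I'll carry the jar above the wheel and turn the label toward the scene camera to refine this.

Request:
move_arm(
  series="8 8 -10 0 0 0 0.3;12 12 -10 0 0 0 0.3;24 24.2 0 0 0 0 0.3;24 24.2 0 0 0 0 0.3;24 24.2 0 0 0 0 0.3;24 24.2 0 0 0 0 0.3;24 24.2 0 0 0 0 0.3;24 24.2 0 0 0 0 0.3;24 24.2 0 0 0 0 0.3;24 24.2 0 0 0 0 0.3;12 12 0 0 0 0 0.3;8 8 0 0 0 0 0.3;0 0 0 0 0 -0.122 0.3;0 0 0 0 0 -0.122 0.3;0 0 0 0 0 -0.122 0.3;0 0 0 0 0 -0.122 0.3;0 0 0 0 0 -0.122 0.3;0 0 0 0 0 0 0.3;0 0 0 0 0 0 0.3",
)

```text
t: 9.95
ee_pos: [574.3, -604.5, 208.9]
ee_rot: [0.003, 0.997, -0.078, -0.004]
force: [-7.9, -3.1, 1.2]
finger_gap: 52.3
grip_force: 43.5
```

```bash
python3 - <<'E'
from h import *
o=env.get_obs();P=o['ee_pos'];w=o['ee_rot'];print(P,w,o['qpos'].round(2),'xaz',np.degrees(2*np.arctan2(w[2],w[1])))
p,d=cams.capture('scene');np.savez('s4.npz',p=p)
B=np.array(P)-[0,0,30]  # jar underside centre
print('bottom,label ht',proj('scene',B),proj('scene',B+[0,0,30]),'cam az',np.degrees(np.arctan2(768.7-P[1],120.8-P[0])))
c=proj('scene',B+[0,0,30]);x,y=int(c[0])-35,int(c[1])-30
cv2.imwrite('pics/s4.png',cv2.resize(p[y:y+70,x:x+70],None,fx=8,fy=8,interpolation=2));print(x,y)
E
```

```text
[ 574.34844521 -604.5201473   208.92326077] [ 0.00254229  0.99692754 -0.07819612 -0.00379295] [ 0.78  0.76 -0.05  1.07  0.04  1.31 -0.99] xaz -8.969866334398962
bottom,label ht (np.float64(385.8178622752404), np.float64(132.79973326312967)) (np.float64(386.4544040509481), np.float64(122.11221438987076)) cam az 108.27740477915039
351 92
```

View pics/s4.png

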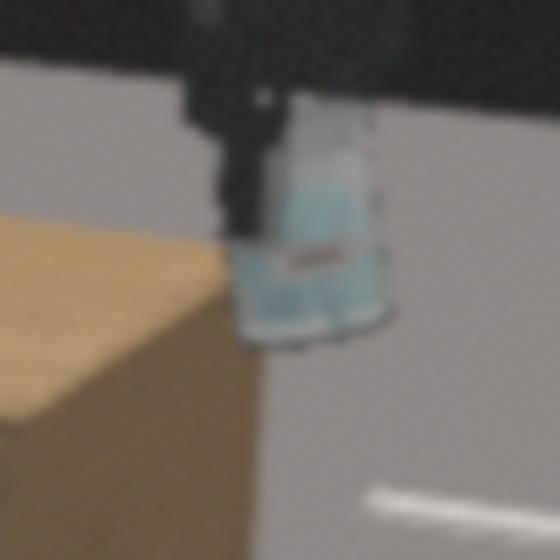

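I had the sign wrong: the arm moved to −y, and the jar tilted in the grip against the cabinet's top edge (about 8° lean in the picture, label at (315,258)). I'll back off −x first, then travel to the wheel.

Request:
move_arm(
  series="-6 1 0 0 0 0 0.3;-8 1.2 0 0 0 0 0.3;-6 0.9 0 0 0 0 0.3;0 0 0 0 0 0 0.3",
)

```text
t: 10.4
ee_pos: [559.5, -599.6, 208.8]
ee_rot: [0.0, 0.997, -0.077, 0.0]
force: [-1.3, 0.2, -1.0]
finger_gap: 52.1
grip_force: 43.5
```

Request:
move_arm(
  series="-1.3 -10 0 0 0 0 0.3;-4.1 -30 0 0 0 0 0.3;-6.1 -45 0 0 0 0 0.3;-6.1 -45 0 0 0 0 0.3;-6.1 -45 0 0 0 0 0.3;-6.1 -45 0 0 0 0 0.3;-6.1 -45 0 0 0 0 0.3;-6.1 -45 0 0 0 0 0.3;-6.1 -45 0 0 0 0 0.3;-6.1 -45 0 0 0 0 0.3;-6.1 -45 0 0 0 0 0.3;-6.1 -45 0 0 0 0 0.3;-6.1 -45 0 0 0 0 0.3;-6.1 -45 0 0 0 0 0.3;-5.4 -40 0 0 0 0 0.3;-4 -29 0 0 0 0 0.3;-1.4 -10 0 0 0 0 0.3;0 0 0 0 0 0 0.3;0 0 0 0 0 0 0.3",
)

```text
t: 12.3
ee_pos: [573.5, 64.2, 208.3]
ee_rot: [0.001, 0.997, -0.078, 0.0]
force: [0.0, -0.5, -1.7]
finger_gap: 52.0
grip_force: 43.5
```

```bash
python3 - <<'E'
from h import *
o=env.get_obs();P=o['ee_pos'];w=o['ee_rot'];print(P,w,o['qpos'].round(2),'xaz',np.degrees(2*np.arctan2(w[2],w[1])))
p,d=cams.capture('scene');np.savez('s5.npz',p=p,d=d)
t,_=cams.capture('top');np.savez('t5.npz',p=t)
B=np.array(P)-[0,0,30]
print('bottom,label ht',proj('scene',B),proj('scene',B+[0,0,30]),'cam az',np.degrees(np.arctan2(768.7-P[1],120.8-P[0])))
c=proj('scene',B+[0,0,30]);x,y=int(c[0])-50,int(c[1])-40
a=cv2.resize(p[y:y+80,x:x+60],None,fx=6,fy=6,interpolation=2)
a=cv2.resize(p[y:y+85,x:x+100],None,fx=7,fy=7,interpolation=2)
cv2.imwrite('pics/s5.png',a);print(x,y)
E
```

```text
[573.47983044  64.20318963 208.32325451] [ 6.71932969e-04  9.96976989e-01 -7.76944202e-02  9.59326568e-05] [ 0.    0.34 -0.24  1.79  0.1   1.02 -2.  ] xaz -8.912108382660975
bottom,label ht (np.float64(260.0382496494703), np.float64(232.99194279640272)) (np.float64(259.16507662655727), np.float64(217.60606078202332)) cam az 122.72308364720907
209 177
```

View pics/s5.png

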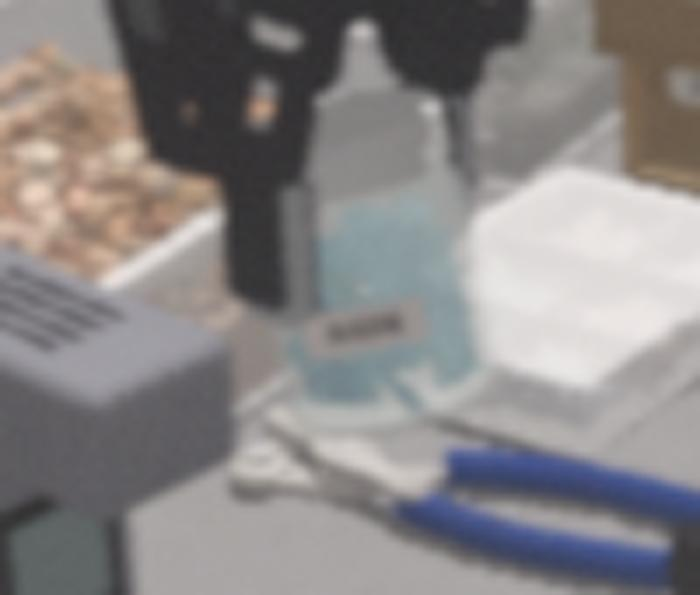

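The label shows clearly at crop (367,327), with the jar axis there at x≈380. The jar leans about 9° about the pad axis. I'll tilt the tool to upright it and measure numerically.

Request:
move_arm(
  series="0 0 0 0 0.08 0 0.3;0 0 0 0 0.08 0 0.3;0 0 0 0 0 0 0.3;0 0 0 0 0 0 0.3",
)

```text
t: 12.8
ee_pos: [573.6, 64.6, 208.6]
ee_rot: [0.006, 0.994, -0.078, 0.079]
force: [0.7, -0.7, -1.0]
finger_gap: 52.5
grip_force: 43.5
```

```bash
cat > lab.py <<'E'
from h import *
from scipy.spatial.transform import Rotation as R
import sys
o=env.get_obs();P=np.array(o['ee_pos']);w=o['ee_rot'];M=R.from_quat([w[1],w[2],w[3],w[0]]).as_matrix()
p,d=cams.capture('scene');np.savez(sys.argv[1],p=p,P=P,M=M)
G=P-23*M[:,2];print('P',P.round(1),'G',G.round(1),'xaz',np.degrees(np.arctan2(M[1,0],M[0,0])).round(1))
f=cv2.cvtColor(p,cv2.COLOR_BGR2LAB).astype(int)
c=proj('scene',G-[0,0,23]);print('label-height axis px',c,'camaz',np.degrees(np.arctan2(768.7-G[1],120.8-G[0])).round(1))
x,y=int(c[0]),int(c[1])
print('a-channel (teal low)',x-20,y-14)
for r in range(y-14,y+18): print(r,' '.join('%3d'%v for v in f[r,x-20:x+24,1]-128))
E
python3 lab.py l1.npz
```

```text
P [573.6  64.6 208.6] G [570.   65.1 231.3] xaz -8.9
label-height axis px (np.float64(260.594510533199), np.float64(218.17619835988535)) camaz 122.6
a-channel (teal low) 240 204
204   5   5   4   2   1   2   0   1   0   2   1   1   1   1   1   1   1   1   1   0   2   1   1   1   1   0   1   1   1   0   1   0   0  -1   0  -1   0   1   1   1   1   1   1   1
205   4   4   4   2   0   1   1   1   1   0   0   1   1   0   0   1   1   0   0   1   1   1   1   1   0   0   1   0   0   0  -1  -1  -1  -1  -1  -1   0   1   2   1   1   1   1   1
206   2   2   2   2   0   1   1   1   1   1   1   1   0   1   1   1   1   0   0   0   0   1   1   0   0  -1  -1  -1  -2  -3  -2  -2  -1  -1  -1  -2   0   1   1   2   1   1   1   1
207   1   1   1   2   1   1   1   2   1   1   1   0   0   1   1   1   0   0   0  -1  -1  -2  -1  -3  -3  -3  -4  -4  -5  -5  -5  -3  -2  -1  -1  -1   0   1   1   1   1   1   1   1
208   1   1   2   1   1   1   1   0   1   0   1   0   0   0   1   1   0  -1  -2  -4  -5  -5  -5  -4  -5  -5  -4  -5  -5  -5  -5  -3  -2  -1  -1   0   0   1   1   1   1   1   2   1
209   1   2   1   1   
[... 4137 characters left out ...]
   2   2   1   1   0   0  -2  -4  -5  -5  -5  -5  -5  -5  -5  -5  -5  -5  -4  -4  -2  -1  -1   0   0  -2  -4  -5  -5  -3  -2  -1  -1  -1   0   1   1   1   1   1
233   2   1   2   2   1   2   1   1   0  -1  -2  -2  -3  -3  -3  -4  -4  -4  -5  -5  -4  -4  -3  -3  -3  -2  -2  -1   0  -1  -3  -3  -2  -2  -1  -1   0   0   0   0   1   1   1   1
234   2   2   2   2   2   1   1   1   1   0  -1  -1  -2  -2  -2  -2  -2  -3  -3  -4  -4  -2  -2  -2  -2  -3  -2  -1   0  -1  -2  -1  -1  -1   0   0   0   0   1   1   1   1   1   1
235   2   1   1   1   1   1   1   1   0   0  -1  -1  -1  -2  -1  -1  -1  -2  -2  -2  -2  -2  -2  -1  -3  -4  -4  -2  -1  -1  -1  -1  -1   0   0   0   0   1   1   1   1   1   0   1
```

Numerically, the label spans columns 251.8–269.6 on row 226 with the axis at 261.8, so label azimuth = tool-x azimuth + 128°. The jar is upright to within about 2°. Next I'll get the scanner and wheel from the depth image.

```bash
python3 - <<'E'
from h import *
for n in('top','scene'):
    t=np.load(n+'0.npz');d=t['d'];f,cx,cy,T=K(n)
    v,u=np.mgrid[:480,:640];X=np.stack([(u-cx)/f*d,-(v-cy)/f*d,-d],-1)@T[:3,:3].T+T[:3,3]
    near=(np.hypot(X[...,0]-568,X[...,1]-60)<200)&(d>0)
    S=X[near&(X[...,2]>148)&(X[...,2]<170)];print(n,len(S),S.mean(0) if len(S) else '')
    if len(S):
        r=cv2.minAreaRect(S[:,:2].astype(np.float32));print(r);c=np.array(r[0]);print('az',np.degrees(np.arctan2(c[1]-60.5,c[0]-568)),np.linalg.norm(c-[568,60.5]))
    W=near&(abs(X[...,2]-40)<8)&(np.hypot(X[...,0]-568,X[...,1]-60)<140)
    h=cv2.convexHull(X[W][:,:2].astype(np.float32));print('wheel',cv2.fitEllipse(h),X[W][:,2].mean())
    Gp=X[near&(X[...,2]>80)&(X[...,2]<110)&(np.hypot(X[...,0]-568,X[...,1]-60)<120)];
    for s in(1,-1):
        q=Gp[s*(Gp[:,1]-60)>30];print('grip',len(q),q.mean(0) if len(q) else '')
E
```

```text
top 1102 [698.2566857   24.97962187 157.44166924]
((698.6011352539062, 25.635896682739258), (58.68451690673828, 100.82569122314453), 74.76923370361328)
az -14.946625495170657 135.1745620659662
wheel ((568.3338012695312, 59.277976989746094), (247.82614135742188, 249.43527221679688), 165.0253448486328) 39.977934039969014
grip 38 [606.33082196 149.63854706  98.23857624]
grip 36 [528.56056137 -33.57584989  99.83467503]
scene 815 [691.58831903  35.26877777 156.23092153]
((695.5971069335938, 30.325119018554688), (56.74333190917969, 100.49422454833984), 75.50057983398438)
az -13.305189505685776 131.11653267253274
wheel ((571.489013671875, 60.027427673339844), (247.38653564453125, 264.27264404296875), 72.91642761230469) 40.0029282138964
grip 109 [603.41255791 155.40945056  93.11054639]
grip 85 [526.07319751 -28.08333536  92.77920122]
```

Request:
move_arm(
  series="0 0 0 0.0232 0 -0.1442 0.3;0 0 0 0.0232 0 -0.1442 0.3;0 0 0 0.0232 0 -0.1442 0.3;0 0 0 0.0232 0 -0.1442 0.3;0 0 0 0.0232 0 -0.1442 0.3;0 0 0 0.0232 0 -0.1442 0.3;0 0 0 0.0232 0 -0.1442 0.3;0 0 0 0.0232 0 -0.1442 0.3;0 0 0 0.0232 0 -0.1442 0.3;0 0 0 0.0232 0 -0.1442 0.3;0 0 0 0.0232 0 -0.1442 0.3;0 0 0 0.0232 0 -0.1442 0.3;0 0 0 0.0232 0 -0.1442 0.3;0 0 0 0.0232 0 -0.1442 0.3;0 0 0 0 0 0 0.3",
)

```text
t: 14.35
ee_pos: [575.1, 64.8, 208.1]
ee_rot: [-0.065, 0.584, 0.807, 0.047]
force: [-0.2, 0.6, -1.5]
finger_gap: 51.7
grip_force: 43.5
```

Request:
move_arm(
  series="0 0 0 0.0232 0 -0.1442 0.3;0 0 0 0.0232 0 -0.1442 0.3;0 0 0 0.0232 0 -0.1442 0.3;0 0 0 0.0232 0 -0.1442 0.3;0 0 0 0.0232 0 -0.1442 0.3;0 0 0 0.0232 0 -0.1442 0.3;0 0 0 0.0232 0 -0.1442 0.3;0 0 0 0.0232 0 -0.1442 0.3;0 0 0 0.0232 0 -0.1442 0.3;0 0 0 0.0232 0 -0.1442 0.3;0 0 0 0.0232 0 -0.1442 0.3;0 0 0 0.0232 0 -0.1442 0.3;0 0 0 0.0232 0 -0.1442 0.3;0 0 0 0 0 0 0.3;0 0 0 0 0 0 0.3",
)

```text
t: 15.85
ee_pos: [573.8, 65.3, 208.1]
ee_rot: [-0.075, -0.315, 0.946, -0.025]
force: [-0.5, 0.9, -1.6]
finger_gap: 51.6
grip_force: 43.5
```

```bash
cat > st.py <<'E'
from h import *
from scipy.spatial.transform import Rotation as R
import sys
o=env.get_obs();P=np.array(o['ee_pos']);w=o['ee_rot'];M=R.from_quat([w[1],w[2],w[3],w[0]]).as_matrix()
off=float(sys.argv[1]);tgt=np.array(eval(sys.argv[2]))
G=P-off*M[:,2];print('t',o['t'],'P',P.round(1),'G',G.round(1),'xaz',np.degrees(np.arctan2(M[1,0],M[0,0])).round(1),'q',o['qpos'].round(2),'F',o['force'].round(1),o['finger_gap'].round(1))
print(M.round(3));print('tool shift to target',(M.T@(tgt-G)).round(1),'| up in tool',M[2].round(3))
E
python3 st.py 23 '(567.8,59.2,118)'
```

```text
Traceback (most recent call last):
  File "st.py", line 6, in <module>
    G=P-off*M[:,2];print('t',o['t'],'P',P.round(1),'G',G.round(1),'xaz',np.degrees(np.arctan2(M[1,0],M[0,0])).round(1),'q',o['qpos'].round(2),'F',o['force'].round(1),o['finger_gap'].round(1))
                                                                                                                                                                      ^^^^^^^^^^^^^^^^^^^^^
AttributeError: 'float' object has no attribute 'round'
```

```bash
sed -i "s/o\['finger_gap'\].round(1)/o['finger_gap']/" st.py; python3 st.py 23 '(567.8,59.2,118)'; python3 lab.py l2.npz | awk 'NR<4 || $1>=214'
```

```text
t 15.85 P [573.8  65.3 208.1] G [576.7  67.5 230.9] xaz -143.2 q [ 0.49  0.63 -1.06  1.66  0.57  1.36  1.51] F [-0.5  0.9 -1.6] 51.60416856988482
[[-0.791 -0.599 -0.127]
 [-0.591  0.801 -0.095]
 [ 0.159 -0.    -0.987]]
tool shift to target [ -5.9  -1.2 113.3] | up in tool [ 0.159 -0.    -0.987]
P [573.8  65.3 208.1] G [576.7  67.5 230.9] xaz -143.2
label-height axis px (np.float64(256.57650618476055), np.float64(218.2317536749021)) camaz 123.0
a-channel (teal low) 236 204
214   2   2   2   2   2   1  -1  -1  -3  -4  -4  -5  -5  -5  -5  -3  -1   1   2   1   1   1   1   1   1   1   1   1  -1  -3  -4  -3  -1   0   0   1   1   1   1   1   1   1   1   1
215   2   2   2   2   2   1   0  -1  -3  -3  -4  -5  -5  -5  -5  -4  -1   0   1   1   1   1   2   1   2   1   1   1   0  -4  -5  -4  -3  -2   0   0   1   1   1   1   1   1   0   1
216   2   1   2   3   2   1  -1  -3  -4  -5  -5  -5  -5  -5  -5  -5  -2   0   2   1   1   1   1   1   2   1   2   1   0  -2  -4  -6  -4  -2  -1   1   1   1   1   1   1   0   1   0
217   2   3   3   3   2   1   0  -2  -4  -5  -5  -6  -5  -5  -5  -5  -3   0   1   2
[... 2636 characters left out ...]
   1   0   0  -1  -1  -2  -4  -6  -5  -5  -6  -6  -6  -6  -6  -5  -4  -4  -4  -4  -4  -4  -5  -5  -5  -4  -2  -1  -1   0   0   0   1   1   1   1   1   1   1   1
233   1   1   2   2   1   1   0   0  -1  -1  -3  -5  -5  -5  -6  -6  -6  -6  -6  -5  -4  -4  -4  -3  -3  -3  -3  -3  -3  -2  -1   0   0   0   0   1   1   1   1   1   1   1   1   1
234   1   1   2   2   1   0   0   0  -1  -1  -2  -4  -5  -4  -4  -6  -5  -5  -5  -5  -5  -4  -3  -3  -1  -2  -1  -1  -2  -1  -1  -1   0   1   0   1   1   2   1   1   1   1   1   1
235   1   2   1   1   2   1   0   0   0  -1  -2  -2  -2  -2  -3  -4  -4  -4  -3  -5  -5  -4  -3  -2  -2  -2  -1  -1  -2  -1  -1  -1   0   0   1   1   1   1   2   1   1   1   1   1
```

Comparing the two opposite yaws, the jar still leans about 4°. I'll add 0.07 rad of tilt, go over the centre and check.

Request:
move_arm(
  series="0 0 0 0 0.035 0 0.3;0 0 0 0 0.035 0 0.3;0 0 15 0 0 0 0.3;0 0 25 0 0 0 0.3;0 0 25 0 0 0 0.3;0 0 15 0 0 0 0.3;0 0 5 0 0 0 0.3;0 0 0 0 0 0 0.3;0 0 0 0 0 0 0.3",
)

```text
t: 16.8
ee_pos: [558.9, 54.6, 126.4]
ee_rot: [-0.107, -0.316, 0.942, -0.036]
force: [0.0, 0.4, -1.4]
finger_gap: 52.1
grip_force: 43.5
```

```bash
python3 st.py 23 '(567.8,59.2,100)'
```

```text
t 16.8 P [558.9  54.6 126.4] G [563.   57.7 148.8] xaz -142.9 q [ 0.44  0.71 -0.99  1.74  0.64  1.3   1.45] F [ 0.   0.4 -1.4] 52.14814495177949
[[-0.777 -0.603 -0.179]
 [-0.587  0.798 -0.137]
 [ 0.225 -0.001 -0.974]]
tool shift to target [-15.6  -1.7  46.5] | up in tool [ 0.225 -0.001 -0.974]
```

Request:
move_arm(
  series="-3.1 -0.4 9.3 0 0 0 0.3;-3.1 -0.4 9.3 0 0 0 0.3;-3.1 -0.3 9.3 0 0 0 0.3;-3.1 -0.3 9.3 0 0 0 0.3;-3.2 -0.3 9.3 0 0 0 0.3;0 0 0 0 0 0 0.3;0 0 0 0 0 0 0.3",
)

```text
t: 17.5
ee_pos: [562.8, 55.7, 76.4]
ee_rot: [-0.109, -0.316, 0.942, -0.036]
force: [0.0, -0.2, -1.9]
finger_gap: 52.1
grip_force: 43.5
```

Request:
move_arm(
  series="-0.4 0 1.9 0 0 0 0.3;-0.4 0 1.9 0 0 0 0.3;-0.2 0 1 0 0 0 0.3;0 0 0 0 0 0 0.3;0 0 0 0 0 0 0.3",
)

```text
t: 18.0
ee_pos: [562.8, 55.4, 71.9]
ee_rot: [-0.108, -0.316, 0.942, -0.037]
force: [0.4, -0.7, -1.6]
finger_gap: 52.1
grip_force: 43.5
```

```bash
python3 st.py 23 '(567.8,59.2,93)'; python3 - <<'E'
from h import *
p,d=cams.capture('scene');q,_=cams.capture('top')
c=proj('scene',(567.8,59.2,80));x,y=int(c[0])-50,int(c[1])-50
a=cv2.resize(p[y:y+100,x:x+100],None,fx=4,fy=4,interpolation=2)
c=proj('top',(567.8,59.2,80));x,y=int(c[0])-50,int(c[1])-50
b=cv2.resize(q[y:y+100,x:x+100],None,fx=4,fy=4,interpolation=2)
cv2.imwrite('pics/p1.png',np.hstack([a,b]))
E
```

```text
t 18.0 P [562.8  55.4  71.9] G [567.   58.6  94.3] xaz -142.9 q [ 0.41  0.78 -0.94  1.76  0.7   1.23  1.41] F [ 0.4 -0.7 -1.6] 52.055754891400426
[[-0.777 -0.603 -0.181]
 [-0.587  0.798 -0.137]
 [ 0.227 -0.001 -0.974]]
tool shift to target [-1.3 -0.   1. ] | up in tool [ 0.227 -0.001 -0.974]
```

Still about 1 mm off; adjust slightly and step down until it touches.

Request:
move_arm(
  series="-0.9 0 1 0 0 0 0.3;-0.2 0 0.8 0 0 0 0.3;0 0 0 0 0 0 0.3;0 0 0 0 0 0 0.3",
)

```text
t: 18.5
ee_pos: [563.3, 55.8, 70.8]
ee_rot: [-0.109, -0.316, 0.942, -0.037]
force: [-2.5, -1.5, 4.8]
finger_gap: 51.9
grip_force: 44.2
```

Request:
move_arm(
  series="-0.2 0 1 0 0 0 0.3;0 0 0 0 0 0 0.3;0 0 0 0 0 0 0.3",
)

```text
t: 18.8
ee_pos: [563.2, 55.7, 70.7]
ee_rot: [-0.109, -0.316, 0.942, -0.037]
force: [-3.0, -2.4, 11.1]
finger_gap: 52.2
grip_force: 44.7
```

Request:
move_arm(
  series="-0.2 0 1 0 0 0 0.3;0 0 0 0 0 0 0.3;0 0 0 0 0 0 0.3",
)

```text
t: 19.1
ee_pos: [563.2, 55.7, 70.7]
ee_rot: [-0.109, -0.316, 0.942, -0.038]
force: [-3.8, -2.9, 15.5]
finger_gap: 52.1
grip_force: 45.2
```

Request:
move_arm(
  series="0.4 0 -1.9 0 0 0 0.3;0 0 0 0 0 0 0.3;0 0 0 0 0 0 0.66;0 0 0 0 0 0 0.75;0 0 0 0 0 0 0.85;0 0 0 0 0 0 1;0 0 0 0 0 0 1;0 0 0 0 0 0 1;0 0 0 0 0 0 1;0 0 -10 0 0 0 1;0 0 -20 0 0 0 1;0 0 -30 0 0 0 1;0 0 -40 0 0 0 1;0 0 -40 0 0 0 1;0 0 -20 0 0 0 1;0 0 0 0 0 0 1",
)

```text
t: 20.7
ee_pos: [593.9, 79.8, 229.6]
ee_rot: [-0.105, -0.316, 0.942, -0.037]
force: [0.6, -0.0, -0.1]
finger_gap: 85.4
grip_force: 0.0
```

```bash
python3 st.py 23 '(567.8,59.2,93)'; cat > jar.py <<'E'
from h import *
for n in('scene','top'):
    p,d=cams.capture(n);f,cx,cy,T=K(n)
    np.savez('j_'+n,p=p,d=d)
    v,u=np.mgrid[:480,:640];X=np.stack([(u-cx)/f*d,-(v-cy)/f*d,-d],-1)@T[:3,:3].T+T[:3,3]
    r=np.hypot(X[...,0]-568,X[...,1]-59.5);g=(d>0)
    L=X[g&(r<50)&(abs(X[...,2]-114)<8)]
    print(n,'lid',len(L),L.mean(0) if len(L) else '',cv2.minEnclosingCircle(L[:,:2].astype(np.float32)) if len(L) else '', 'z sd',L[:,2].std() if len(L) else '')
    Gp=X[g&(X[...,2]>80)&(X[...,2]<110)&(r>85)&(r<118)]
    _,lab,c=cv2.kmeans(Gp[:,:2].astype(np.float32),2,None,(3,20,.1),3,2) if len(Gp)>4 else (0,0,np.zeros((2,2)))
    print('grips',len(Gp),c.tolist(),'az',np.degrees(np.arctan2(c[1,1]-c[0,1],c[1,0]-c[0,0])))
p=np.load('j_scene.npz')['p'];c=proj('scene',(567.8,59.2,70));x,y=int(c[0]),int(c[1])
f=cv2.cvtColor(p,cv2.COLOR_BGR2LAB).astype(int)[...,1]-128
print('col0',x-22)
for rr in range(y-12,y+18,2): print(rr,' '.join('%3d'%k for k in f[rr,x-22:x+22]))
E
python3 jar.py
```

```text
t 20.7 P [593.9  79.8 229.6] G [597.9  82.9 252.1] xaz -142.9 q [ 0.4   0.66 -1.03  1.55  0.57  1.49  1.51] F [ 0.6 -0.  -0.1] 85.35980733638488
[[-0.778 -0.604 -0.174]
 [-0.588  0.797 -0.135]
 [ 0.22  -0.003 -0.975]]
tool shift to target [  2.3  -0.3 163.6] | up in tool [ 0.22  -0.003 -0.975]
scene lid 425 [562.54961991  63.35898742 113.06937676] ((563.4583740234375, 58.00248718261719), 28.300983428955078) z sd 2.216624633934234
grips 193 [[603.36376953125, 155.46585083007812], [526.2906494140625, -28.230348587036133]] az -112.761375
top lid 0   z sd 
grips 0 [[0.0, 0.0], [0.0, 0.0]] az 0.0
col0 245
272   0   0   0   0   0   0   0   0   1   0   1   1   0   1   1   1   1   1   1   0   0   1   1   0   0   1   1   1   1   1   1   1   1   1   0   0  -1   0   1   0   0   1   1   0
274   0   0   1   0   0   0   1   0  -1   0   0   0   1   1   1   1   1   0   1   1   1   1   0   0   0   0   1   1   1   1   1   1   0  -1  -2  -1  -1   0   0   0   0   0   0   0
276   0   1   1   0   0   0   0   0   0   0  -1  -1  -1  -1  -1   0   0   0   1   1   2   1   1   1   0   0   0  -1  -1  -2  -3  -4 
[... 1507 characters left out ...]
   0   0   0   0   0   0   0  -2  -4  -5  -5  -6  -6  -5  -5  -4  -4  -5  -5  -5  -5  -5  -5  -5  -6  -5  -5  -5  -4  -4  -2  -1  -1  -1   1   0   1   1   1   1
296   0   0   0   0   0   0   0   0   0   0  -1  -1  -3  -4  -5  -5  -5  -5  -5  -4  -3  -4  -5  -5  -6  -6  -6  -6  -6  -6  -6  -5  -3  -2  -1  -1  -1  -1   0   0   1   1   0   1
298   1   1   0   0   0   0   0   0   0   0  -1  -1  -1  -2  -4  -5  -5  -5  -6  -7  -6  -7  -5  -5  -5  -4  -3  -2  -3  -3  -2  -2  -2  -1  -2  -1   0   0   0   1   0   1   1   0
300   0   1   0   0   1   1   0   0   1   0   0  -1  -1  -2  -3  -3  -2  -3  -5  -6  -6  -5  -4  -5  -5  -3  -2  -1  -1  -1  -1  -1  -1  -1  -1   0   0   0   0   0   0   1   0   0
```

The jar stands upright near the centre and the wheel hasn't moved. I'll straighten the tool and turn it so tool x is radial at grip A (azimuth 67°).

Request:
move_arm(
  series="0 0 0 0 -0.111 0 1;0 0 0 0 -0.111 0 1;0 0 0 0 0 0.1455 1;0 0 0 0 0 0.1455 1;0 0 0 0 0 0.1455 1;0 0 0 0 0 0.1455 1;0 0 0 0 0 0.1455 1;0 0 0 0 0 0.1455 1;0 0 0 0 0 0.1455 1;0 0 0 0 0 0.1455 1;0 0 0 0 0 0.1455 1;0 0 0 0 0 0.1455 1;0 0 0 0 0 0.1455 0.6;0 0 0 0 0 0.1455 0.6;0 0 0 0 0 0.1455 0.6;0 0 0 0 0 0.1455 0.6;0 0 0 0 0 0.1455 0.6;0 0 0 0 0 0.1455 0.6;0 0 0 0 0 0.1455 0.6;0 0 0 0 0 0.1455 0.6",
)

```text
t: 22.8
ee_pos: [591.0, 76.9, 223.6]
ee_rot: [-0.0, 0.835, 0.55, -0.005]
force: [0.0, -0.7, -0.0]
finger_gap: 51.6
grip_force: 0.0
```

Request:
move_arm(
  series="0 0 0 0 0 0 0.6;0 0 0 0 0 0 0.6",
)

```text
t: 23.0
ee_pos: [591.5, 77.5, 224.3]
ee_rot: [0.0, 0.833, 0.553, -0.005]
force: [-0.4, -0.7, 0.5]
finger_gap: 51.1
grip_force: 0.0
```

```bash
python3 st.py 0 '(606.9,151.2,120)'; python3 - <<'E'
from h import *
q,d=cams.capture('top')
dark=(q.max(2)<60).astype(np.uint8)
for P in((606.9,151.2,102),(528.7,-32.8,102)):
    c=proj('top',P);print('pred',c,cents(dark,int(c[0])-12,int(c[1])-12,int(c[0])+12,int(c[1])+12,8))
lid=(q.max(2)>150).astype(np.uint8);c=proj('top',(567.8,59.2,114));print('lid pred',c)
x,y=int(c[0]),int(c[1]);print(q[y-14:y+15:2,x-16:x+17,1])
E
```

```text
t 23.0 P [591.5  77.5 224.3] G [591.5  77.5 224.3] xaz 67.2 q [ 0.19  0.4  -0.51  1.71  0.22  1.1  -0.79] F [-0.4 -0.7  0.5] 51.05637142621505
[[ 0.387  0.922 -0.008]
 [ 0.922 -0.387 -0.005]
 [-0.008 -0.005 -1.   ]]
tool shift to target [ 74.8 -13.8 103.8] | up in tool [-0.008 -0.005 -1.   ]
pred (np.float64(190.96325283847133), np.float64(218.71186224337876)) [(array([189.49, 217.52]), np.int32(573), array([24, 24], dtype=int32))]
pred (np.float64(272.20354370953874), np.float64(252.70882427891212)) [(array([272.18, 253.45]), np.int32(33), array([7, 6], dtype=int32))]
lid pred (np.float64(230.7317294552545), np.float64(234.97616875969243))
[[ 42  41  38  37  36  32  27  52 122 171 182 180 177 170 166 161 151 148
  150 152 154 154 150 148 147 146 150 156 162 169 174 175 175]
 [ 42  42  39  39  37  35  31  34  71 122 155 161 159 165 172 173 175 177
  179 180 180 182 183 182 181 177 173 170 165 155 150 156 167]
 [ 42  42  42  41  38  36  35  29  30  69 135 176 179 173 167 164 162 158
  158 163 165 169 171 174 178 180 182 180 181 181 176 164 150]
 [ 44  43  41  41  40  39  36  33  28  4
[... 904 characters left out ...]
8 113 136 149]
 [ 47  47  45  45  44  43  43  42  40  40  38  35  32  29  52 116 164 179
  178 178 177 176 175 176 177 178 177 153 114 116 139 145 148]
 [ 47  46  46  44  45  45  43  41  41  40  38  37  35  30  32  71 136 175
  179 177 176 175 176 178 178 169 141 104  98 124 136 140 157]
 [ 48  48  47  46  46  45  44  43  41  40  39  37  38  32  28  34  80 144
  176 180 178 177 174 161 136 103  94 114 134 137 134 147 168]
 [ 48  47  47  47  45  46  45  44  43  40  41  39  37  35  33  27  48 105
  146 148 138 119  93  84  87  95 102 117 123 123 142 168 180]
 [ 47  49  48  47  46  46  43  45  43  41  41  39  38  37  36  33  29  40
   76 106 119 113 108 112 123 131 129 128 142 165 179 180 180]]
```

The lid centre matches the wheel centre to within about 1 px. Moving to grip A.

Request:
move_arm(
  series="20 -3.8 0 0 0 0 0.6;35 -6 10 0 0 0 0.6;19.8 -4 30 0 0 0 0.6;0 0 40 0 0 0 0.6;0 0 40 0 0 0 0.6;0 0 30 0 0 0 0.6;0 0 12 0 0 0 0.6;0 0 0 0 0 0 0.6;0 0 0 0 0 0 0.4;0 0 0 0 0 0 0.2;0 0 0 0 0 0 0.1;0 0 0 0 0 0 0.1;0 0 0 0 0 0 0.1;0 0 0 0 0 0 0.1;0 0 0 0 0 0 0.1;0 0 0 0 0 0 0.1",
  force=20,
)

```text
t: 24.65
ee_pos: [609.0, 151.9, 65.1]
ee_rot: [0.001, 0.834, 0.552, -0.002]
force: [-0.6, 0.2, 5.7]
finger_gap: 13.4
grip_force: 21.3
```

```bash
python3 st.py 0 '(606.9,151.2,60)'
```

```text
t 24.65 P [609.  151.9  65.1] G [609.  151.9  65.1] xaz 67.1 q [ 0.01  0.62 -0.46  1.77  0.36  0.84 -1.01] F [-0.6  0.2  5.7] 13.386976631213862
[[ 0.39   0.921 -0.002]
 [ 0.921 -0.39  -0.004]
 [-0.004 -0.    -1.   ]]
tool shift to target [-1.4 -1.7  5.1] | up in tool [-0.004 -0.    -1.   ]
```

Gripped at azimuth 66°. I'll turn in arcs, first 88°.

Request:
move_arm(
  series="-0.02 -1.75 0 0 0 -0.0175 0.1;-0.14 -5.26 0 0 0 -0.0524 0.1;-0.38 -8.76 0 0 0 -0.0873 0.1;-0.38 -8.76 0 0 0 -0.0873 0.1;-0.38 -8.76 0 0 0 -0.0873 0.1;-0.38 -8.76 0 0 0 -0.0873 0.1;-0.38 -8.76 0 0 0 -0.0873 0.1;-0.38 -8.76 0 0 0 -0.0873 0.1;-0.38 -8.76 0 0 0 -0.0873 0.1;-0.38 -8.76 0 0 0 -0.0873 0.1;-0.38 -8.76 0 0 0 -0.0873 0.1;-0.38 -8.76 0 0 0 -0.0873 0.1;-0.38 -8.76 0 0 0 -0.0873 0.1;-0.38 -8.76 0 0 0 -0.0873 0.1;-0.38 -8.76 0 0 0 -0.0873 0.1;-0.38 -8.76 0 0 0 -0.0873 0.1;-0.38 -8.76 0 0 0 -0.0873 0.1;-0.38 -8.76 0 0 0 -0.0873 0.1;-0.14 -5.26 0 0 0 -0.0524 0.1;-0.02 -1.75 0 0 0 -0.0175 0.1",
)

```text
t: 26.65
ee_pos: [477.8, 102.2, 65.0]
ee_rot: [-0.001, 0.215, 0.977, -0.002]
force: [-2.5, 3.0, 3.9]
finger_gap: 13.8
grip_force: 21.3
```

```bash
python3 st.py 0 '(567.8+100*np.cos(np.radians(154)),59.2+100*np.sin(np.radians(154)),65)'; python3 jar.py | grep -v '^[0-9]'
```

```text
t 26.65 P [477.8 102.2  65. ] G [477.8 102.2  65. ] xaz 155.2 q [ 0.39  0.56 -0.88  2.08  0.62  0.79  0.27] F [-2.5  3.   3.9] 13.75159539808747
[[-0.908  0.419 -0.003]
 [ 0.419  0.908 -0.003]
 [ 0.002 -0.004 -1.   ]]
tool shift to target [0.2 0.8 0. ] | up in tool [ 0.002 -0.004 -1.   ]
scene lid 341 [569.80665435  63.88242204 113.52633298] ((568.0208740234375, 59.84383773803711), 27.510217666625977) z sd 1.8228839880288157
grips 420 [[471.8147888183594, 107.56314086914062], [655.15234375, 21.760643005371094]] az -25.079725
top lid 434 [569.75118154  57.27755581 113.83470323] ((569.8656005859375, 58.34474563598633), 26.926708221435547) z sd 2.933738574639008
grips 11 [[656.936767578125, 11.828011512756348], [653.0369873046875, 17.42507553100586]] az 124.86703
col0 245
```

It tracks the circle well. I'll go another 49°, where the label should face the scene camera, and check it.

Request:
move_arm(
  series="-0.02 -1.75 0 0 0 -0.0175 0.1;-0.14 -5.26 0 0 0 -0.0524 0.1;-0.38 -8.76 0 0 0 -0.0873 0.1;-0.38 -8.76 0 0 0 -0.0873 0.1;-0.38 -8.76 0 0 0 -0.0873 0.1;-0.38 -8.76 0 0 0 -0.0873 0.1;-0.38 -8.76 0 0 0 -0.0873 0.1;-0.38 -8.76 0 0 0 -0.0873 0.1;-0.38 -8.76 0 0 0 -0.0873 0.1;-0.38 -8.76 0 0 0 -0.0873 0.1;-0.14 -5.26 0 0 0 -0.0524 0.1;-0.06 -3.51 0 0 0 -0.0349 0.1;0 0 0 0 0 0 0.1;0 0 0 0 0 0 0.1",
)

```text
t: 28.15
ee_pos: [478.0, 17.9, 65.0]
ee_rot: [-0.002, -0.209, 0.978, -0.002]
force: [0.6, 1.0, 5.1]
finger_gap: 13.2
grip_force: 21.3
```

```bash
python3 st.py 0 '(567.8+100*np.cos(np.radians(203)),59.2+100*np.sin(np.radians(203)),65)'; python3 jar.py; python3 - <<'E'
from h import *
p=np.load('j_scene.npz')['p'];c=proj('scene',(567.8,59.2,75));x,y=int(c[0])-60,int(c[1])-55
cv2.imwrite('pics/f.png',cv2.resize(p[y:y+90,x:x+120],None,fx=6,fy=6,interpolation=2));print(x,y,proj('scene',(567.8,59.2,70)))
E
```

```text
t 28.15 P [478.   17.9  65. ] G [478.   17.9  65. ] xaz -155.9 q [ 0.7   0.65 -1.09  2.1   0.77  0.88  1.14] F [0.6 1.  5.1] 13.220193664864947
[[-0.913 -0.408 -0.003]
 [-0.408  0.913 -0.004]
 [ 0.005 -0.003 -1.   ]]
tool shift to target [1.2 2.9 0. ] | up in tool [ 0.005 -0.003 -1.   ]
scene lid 425 [566.19139475  65.90563455 113.0064383 ] ((567.755615234375, 62.03784942626953), 27.91232681274414) z sd 2.263288626793172
grips 211 [[654.7731323242188, 106.0413589477539], [469.2576904296875, 33.60257339477539]] az -158.67068
top lid 307 [576.00150435  61.69496284 113.58372515] ((570.6886596679688, 59.69548797607422), 26.523134231567383) z sd 2.663887391521336
grips 40 [[660.8866577148438, 100.43758392333984], [654.597412109375, 100.53138732910156]] az 179.1455
col0 245
272   1   1   0   0   0   0   0   1   0   0   0   1   1   1   0   1   0   1   1   1   0   1   1   1   1   1   1   1   0   1   0   0   0   0   0   0   0   0   0   1   1   0   0   1
274   0   0   1   0   1   0  -1   0   1   1   0   1   1   1   1   1   0   1   1   1   1   1   1   1   2   0   0   0   1   1   0   0  -1  -1  
[... 1750 characters left out ...]
   2   2   2   2   2   1   1  -1  -4  -5  -5  -2  -1   0   0   0   0   0   0   0   1   0
296   1   1   0   0   0   0   0  -1  -1  -1  -3  -4  -4  -3  -2  -2  -2  -2  -3  -4  -3  -4  -3  -2  -2  -1  -2  -2  -3  -5  -5  -4  -3  -2  -1   0   0   0   1   1   1   0   0   0
298   1   0   0   1   0   1   0  -1  -1  -1  -2  -3  -4  -4  -5  -4  -4  -5  -5  -5  -4  -4  -4  -3  -2  -1  -1  -2  -3  -3  -2  -2  -2  -2  -1   0   0   0   1   0   1   0   1   0
300   0   1   0   0   0   0   0   0  -1  -2  -1  -1  -2  -1  -2  -2  -3  -3  -2  -2  -1  -2  -2  -3  -3  -3  -2  -2  -1  -1  -2  -1  -1  -1   0   0   0   0   1   1   1   0   0   0
206 227 (np.float64(267.01477443249604), np.float64(284.3673562779941))
```

The label is centred toward the camera: label columns 257.5–274.2, jar 253.6–277.8. That means its initial azimuth was −16°, which is on target (scanner at about −15°), and it's riding without slip. Next are the last 41° of the first half.

Request:
move_arm(
  series="-0.02 -1.75 0 0 0 -0.0175 0.1;-0.14 -5.26 0 0 0 -0.0524 0.1;-0.38 -8.76 0 0 0 -0.0873 0.1;-0.38 -8.76 0 0 0 -0.0873 0.1;-0.38 -8.76 0 0 0 -0.0873 0.1;-0.38 -8.76 0 0 0 -0.0873 0.1;-0.38 -8.76 0 0 0 -0.0873 0.1;-0.38 -8.76 0 0 0 -0.0873 0.1;-0.38 -8.76 0 0 0 -0.0873 0.1;-0.06 -3.51 0 0 0 -0.0349 0.1;0 0 0 0 0 0 0.1;0 0 0 0 0 0 0.1",
)

```text
t: 29.45
ee_pos: [527.5, -30.7, 65.0]
ee_rot: [-0.002, -0.539, 0.842, 0.0]
force: [2.6, 4.4, 4.8]
finger_gap: 13.3
grip_force: 21.2
```

```bash
python3 st.py 0 '(567.8+100*np.cos(np.radians(246)),59.2+100*np.sin(np.radians(246)),65)'
```

```text
t 29.45 P [527.5 -30.7  65. ] G [527.5 -30.7  65. ] xaz -114.8 q [ 0.83  0.81 -1.21  1.98  0.9   1.04  1.89] F [2.6 4.4 4.8] 13.31216313049732
[[-0.419 -0.908 -0.003]
 [-0.908  0.419 -0.002]
 [ 0.003  0.002 -1.   ]]
tool shift to target [ 1.5 -0.3  0. ] | up in tool [ 0.003  0.002 -1.   ]
```

Request:
move_arm(
  series="0 0 0 0 0 0 0.2;0 0 0 0 0 0 0.4;0 0 0 0 0 0 0.6;0 0 0 0 0 0 0.6;0 0 -10 0 0 0 0.6;0 0 -30 0 0 0 0.6;0 0 -40 0 0 0 0.6;0 0 -40 0 0 0 0.6;0 0 -30 0 0 0 0.6;-20 0.3 -10 0 0 0 0.6;-40 0.5 0 0 0 0 0.6;-40 0.5 0 0 0 0 0.6;-40 0.5 0 0 0 0 0.6;-40 0.5 0 0 0 0 0.6;-18.5 0 0 0 0 0 0.6;0 0 0 0 0 0.1428 0.6;0 0 0 0 0 0.1428 0.6;0 0 0 0 0 0.1428 0.6;0 0 0 0 0 0.1428 0.6;0 0 0 0 0 0.1428 0.6",
)

```text
t: 31.45
ee_pos: [608.3, 149.7, 223.8]
ee_rot: [-0.003, -0.207, 0.978, -0.002]
force: [-0.6, -0.3, 0.1]
finger_gap: 51.4
grip_force: 0.0
```

Request:
move_arm(
  series="0 0 0 0 0 0.1428 0.6;0 0 0 0 0 0.1428 0.6;0 0 0 0 0 0.1428 0.6;0 0 0 0 0 0.1428 0.6;0 0 0 0 0 0.1428 0.6;0 0 0 0 0 0.1428 0.6;0 0 0 0 0 0.1428 0.6;0 0 0 0 0 0.1428 0.6;0 0 0 0 0 0.1428 0.6;0 0 0 0 0 0.1428 0.6;0 0 0 0 0 0.1428 0.6;0 0 0 0 0 0.1428 0.6;0 0 0 0 0 0.1428 0.6;0 0 0 0 0 0.1428 0.6;0 0 0 0 0 0.1428 0.6;0 0 0 0 0 0.1428 0.6;0 0 0 0 0 0.1428 0.6;0 0 0 0 0 0 0.6;0 0 0 0 0 0 0.6",
)

```text
t: 33.35
ee_pos: [608.4, 149.9, 223.5]
ee_rot: [0.0, 0.842, 0.54, -0.003]
force: [0.2, 0.5, -0.1]
finger_gap: 51.4
grip_force: 0.0
```

```bash
python3 st.py 0 '(608.6,150.5,65)'; python3 jar.py | grep -v '^[0-9]'
```

```text
t 33.35 P [608.4 149.9 223.5] G [608.4 149.9 223.5] xaz 65.3 q [ 0.05  0.45 -0.5   1.64  0.23  1.12 -0.94] F [ 0.2  0.5 -0.1] 51.40309105651007
[[ 0.417  0.909 -0.005]
 [ 0.909 -0.417 -0.004]
 [-0.006 -0.003 -1.   ]]
tool shift to target [  1.6   0.4 158.5] | up in tool [-0.006 -0.003 -1.   ]
scene lid 432 [565.36679784  67.2519591  113.04698863] ((567.4154663085938, 63.73326110839844), 27.380210876464844) z sd 2.223406115429326
grips 191 [[523.7015380859375, -27.270606994628906], [605.5286254882812, 154.5030059814453]] az 65.76466
top lid 430 [569.31260107  60.70591326 113.64781863] ((569.4821166992188, 61.28522491455078), 26.518043518066406) z sd 2.7426500025953717
grips 76 [[526.4331665039062, -32.57115173339844], [608.2706909179688, 148.8061981201172]] az 65.71508
col0 245
```

The grip line is now at azimuth 65.7° and needs to finish at 67.1° (full turn). I'll take grip B.

Request:
move_arm(
  series="0.8 0.2 20 0 0 0 0.6;0.8 0.2 40 0 0 0 0.6;0 0 45 0 0 0 0.6;0 0 38 0 0 0 0.6;0 0 15.5 0 0 0 0.6;0 0 0 0 0 0 0.6;0 0 0 0 0 0 0.4;0 0 0 0 0 0 0.2;0 0 0 0 0 0 0.1;0 0 0 0 0 0 0.1;0 0 0 0 0 0 0.1;0 0 0 0 0 0 0.1;0 0 0 0 0 0 0.1",
)

```text
t: 34.75
ee_pos: [610.3, 150.8, 66.9]
ee_rot: [0.001, 0.843, 0.538, -0.002]
force: [-1.1, -0.1, 5.9]
finger_gap: 13.4
grip_force: 21.3
```

```bash
python3 st.py 0 '(608.6,150.5,65)'
```

```text
t 34.75 P [610.3 150.8  66.9] G [610.3 150.8  66.9] xaz 65.1 q [ 0.    0.61 -0.44  1.77  0.34  0.84 -1.03] F [-1.1 -0.1  5.9] 13.438542748824519
[[ 0.42   0.907 -0.001]
 [ 0.907 -0.42  -0.004]
 [-0.004  0.    -1.   ]]
tool shift to target [-0.9 -1.4  1.9] | up in tool [-0.004  0.    -1.   ]
```

Request:
move_arm(
  series="-0.02 -1.75 0 0 0 -0.0175 0.1;-0.14 -5.26 0 0 0 -0.0524 0.1;-0.38 -8.76 0 0 0 -0.0873 0.1;-0.38 -8.76 0 0 0 -0.0873 0.1;-0.38 -8.76 0 0 0 -0.0873 0.1;-0.38 -8.76 0 0 0 -0.0873 0.1;-0.38 -8.76 0 0 0 -0.0873 0.1;-0.38 -8.76 0 0 0 -0.0873 0.1;-0.38 -8.76 0 0 0 -0.0873 0.1;-0.38 -8.76 0 0 0 -0.0873 0.1;-0.38 -8.76 0 0 0 -0.0873 0.1;-0.38 -8.76 0 0 0 -0.0873 0.1;-0.38 -8.76 0 0 0 -0.0873 0.1;-0.38 -8.76 0 0 0 -0.0873 0.1;-0.38 -8.76 0 0 0 -0.0873 0.1;-0.38 -8.76 0 0 0 -0.0873 0.1;-0.38 -8.76 0 0 0 -0.0873 0.1;-0.38 -8.76 0 0 0 -0.0873 0.1;-0.14 -5.26 0 0 0 -0.0524 0.1;-0.02 -1.75 0 0 0 -0.0175 0.1",
)

```text
t: 36.75
ee_pos: [479.3, 104.1, 66.9]
ee_rot: [0.0, 0.232, 0.973, -0.002]
force: [3.6, -0.1, 2.3]
finger_gap: 13.4
grip_force: 21.1
```

Request:
move_arm(
  series="-0.02 -1.75 0 0 0 -0.0175 0.1;-0.14 -5.26 0 0 0 -0.0524 0.1;-0.38 -8.76 0 0 0 -0.0873 0.1;-0.38 -8.76 0 0 0 -0.0873 0.1;-0.38 -8.76 0 0 0 -0.0873 0.1;-0.38 -8.76 0 0 0 -0.0873 0.1;-0.38 -8.76 0 0 0 -0.0873 0.1;-0.38 -8.76 0 0 0 -0.0873 0.1;-0.38 -8.76 0 0 0 -0.0873 0.1;-0.38 -8.76 0 0 0 -0.0873 0.1;-0.38 -8.76 0 0 0 -0.0873 0.1;-0.38 -8.76 0 0 0 -0.0873 0.1;-0.38 -8.76 0 0 0 -0.0873 0.1;-0.38 -8.76 0 0 0 -0.0873 0.1;-0.38 -8.76 0 0 0 -0.0873 0.1;-0.38 -8.76 0 0 0 -0.0873 0.1;-0.38 -8.76 0 0 0 -0.0873 0.1;-0.38 -8.76 0 0 0 -0.0873 0.1;-0.14 -5.26 0 0 0 -0.0524 0.1;-0.02 -1.75 0 0 0 -0.0175 0.1",
)

```text
t: 38.75
ee_pos: [520.0, -26.1, 66.9]
ee_rot: [-0.0, -0.51, 0.86, 0.001]
force: [2.9, 5.2, 3.2]
finger_gap: 13.5
grip_force: 21.1
```

```bash
python3 st.py 0 '(567.8+99*np.cos(np.radians(247.1)),59.2+99*np.sin(np.radians(247.1)),65)'
```

```text
t 38.75 P [520.  -26.1  66.9] G [520.  -26.1  66.9] xaz -118.7 q [ 0.82  0.78 -1.19  2.    0.88  1.01  1.83] F [2.9 5.2 3.2] 13.466957968482689
[[-0.48  -0.877 -0.002]
 [-0.877  0.48   0.001]
 [-0.     0.002 -1.   ]]
tool shift to target [  0.7 -10.9   1.9] | up in tool [-0.     0.002 -1.   ]
```

Request:
move_arm(
  series="-0.02 -1.75 0 0 0 -0.0175 0.1;-0.14 -5.2 0 0 0 -0.0524 0.1;-0.1 -3 0 0 0 -0.03 0.1;0 -1 0 0 0 -0.01 0.1;0 0 0 0 0 0 0.1;0 0 0 0 0 0 0.1;0 0 0 0 0 0 0.2;0 0 0 0 0 0 0.4;0 0 0 0 0 0 0.6;0 0 0 0 0 0 0.6;0 0 -10 0 0 0 0.6;0 0 -30 0 0 0 0.6;0 0 -40 0 0 0 0.6;0 0 -40 0 0 0 0.6;0 0 -30 0 0 0 0.6;0 0 -10 0 0 0 0.6;40 0 0 0 0 0 0.6;40 0 0 0 0 0 0.6;40 0 0 0 0 0 0.6;0 0 0 0 0 0 0.6",
)

```text
t: 40.75
ee_pos: [480.4, -150.3, 225.1]
ee_rot: [-0.006, -0.551, 0.834, -0.0]
force: [0.1, -0.3, -0.7]
finger_gap: 51.3
grip_force: 0.0
```

```bash
python3 jar.py; python3 st.py 0 '(0,0,0)'|head -1; python3 - <<'E'
from h import *
a=[]
for n in('scene','top'):
    p=np.load(f'j_{n}.npz')['p'];c=proj(n,(567.8,59.2,75));x,y=int(c[0])-65,int(c[1])-75
    a.append(cv2.resize(p[y:y+140,x:x+130],None,fx=3,fy=3,interpolation=2))
cv2.imwrite('pics/fin.png',np.hstack(a))
E
```

```text
scene lid 424 [562.45524856  63.32395298 113.16523158] ((565.0596313476562, 59.26834487915039), 27.681875228881836) z sd 2.1809425081833202
grips 189 [[525.8707885742188, -27.272689819335938], [603.8388671875, 155.46836853027344]] az 66.89405
top lid 433 [566.44148423  56.62325724 113.71797573] ((566.8182983398438, 56.763587951660156), 26.510725021362305) z sd 2.804026622940786
grips 74 [[606.5511474609375, 149.53042602539062], [527.8361206054688, -33.3154411315918]] az -113.29184
col0 245
272   1   0   1   1   0   0   0   1   0   0   0   0   1   1   1   1   1   1   1   1   1   1   1   1   1   1   1   1   1   1   1   1   0   1   0   0  -1   0   1   1   1   0   0   0
274   0   0   1   0   0   0   0   0   0   0   1   0   1   1   1   1   0   1   1   0   1   1   0   1   0   1   1   0   0   1   0   1   0  -1  -1  -1  -1   0   0   0   0   1   1   0
276   0   1   1   0   0   0   0   0   0  -1  -1  -2  -2  -1   0   1   0   0   1   1   1   1   1   0   0   0   1   0  -1  -2  -3  -3  -4  -2  -2  -1  -1   0   0   0   0   0   0   1
278   0   0   0   0   1   0   1   0   0   0  -2  -2  -5  -4  -4  
[... 1546 characters left out ...]
   0   1
296   0   0   1   0   1   0   0   0   0   0  -1  -1  -2  -4  -5  -5  -5  -5  -4  -4  -4  -4  -5  -5  -5  -6  -5  -5  -5  -5  -5  -5  -4  -3  -2  -1  -1   0   0   0   1   1   1   0
298   0   0   1   0   0   0   1   0   1   0  -1   0  -2  -2  -4  -4  -4  -5  -5  -6  -7  -6  -6  -5  -4  -3  -2  -3  -3  -3  -2  -2  -1  -1  -1  -1  -1   0   0   1   1   0   0   0
300   0   0   0   0   0   1   0   0   0   0   0  -1  -1  -2  -3  -4  -3  -3  -4  -6  -4  -5  -4  -5  -5  -3  -2  -1  -1  -1  -1  -1  -1  -1  -1  -1   0   1   1   0   1   0   1   0
t 40.85 P [ 482.2 -144.9  226.1] G [ 482.2 -144.9  226.1] xaz -112.6 q [ 1.21  0.54 -1.35  1.89  0.57  1.2   2.41] F [-0.3  0.2  0.6] 51.58360091229844
```

View pics/fin.png

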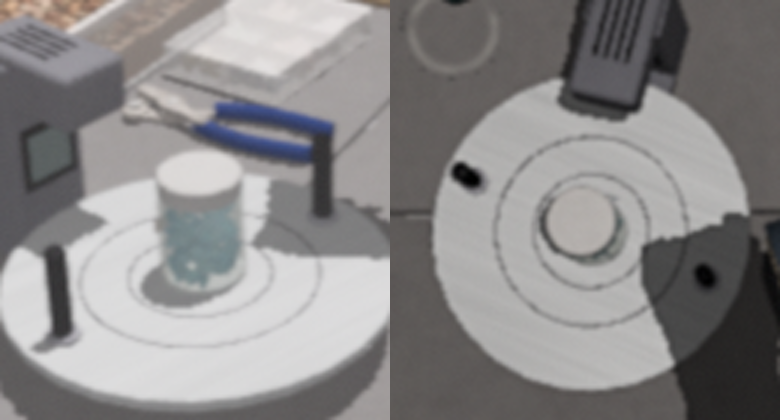

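The final picture shows the jar upright in the middle of the rings, the grips back at their starting angle (66.8° against 67.1°), and the arm clear. The jar's pixel pattern matches the one before the turn.

```bash
python3 -c "
from workcell import workorder
print(workorder.job_done())"
```

```text
the job is handed in; nothing more can be done
None
```

The job is handed in: the large jar stands upright at the middle of the turntable after one full anticlockwise turn (359.7° measured). By measurement its label faces the window to within about 1°; no camera could see that side directly. On the way I sent the arm the wrong way once and bumped the jar against the drawer cabinet, which tilted it in the grip, and I straightened it before placing it. I didn't check the cabinet afterwards.

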